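# Stroke the row of sample tube lids shut

## Robot

A 6-joint arm with a two-finger parallel gripper is mounted at the origin on the work surface. World frame = base frame: x ahead of the robot, y to its left, z up, the work surface at z = 0. Lengths are in m, angles in rad, forces in N, time in s.
With the tool pointing down it reaches from about 0.375 to 0.975 m from the base axis. Payload 3.8 kg.
Tool frame: the origin (TCP) lies on the centre line of the jaws, within the pads' length; the fingertips stand 17 mm ahead of it and the grasp point (between the pads) lies 2 mm behind it (bot.tip_extent is the distance from the TCP to the fingertips, in m); z points along the fingers, y is the line along which they close (so a half turn about z gives the same grasp; the last joint's range is limited). The gripper opens to 85 mm and grips with 20 to 120 N. Pads are 22 mm wide; open, the fingers measure 114 mm over their backs; the gripper's body (76 mm by 85 mm) begins 54 mm behind the grasp point. The pads swing forward as they close: fully open they stand 13 mm farther back than shut.
Start: joints at [-1.143, 0.264, 1.604, -0, 1.274, -0.037], TCP at [0.303, -0.603, 0.248] pointing down, gripper open.
Joint ranges: [-2.63, 2.63], [-0.94, 2.18], [0.31, 2.57], [-1.31, 4.45], [0, 2.66], [-2.55, 2.55]. Speed limits (rad/s): [2.57, 2.57, 3.14, 3.14, 3.14, 3.14].

## Interface

Orientations are given as a rotation vector (axis times angle).
In Python, from workcell import readout, read_camera, finish_job, bot gives the robot as it stands.
- The arm moves only by the tool jog_arm, never from a script. Its argument "deltas" is one flat list of numbers, 7 for each row, row after row: the shift along the tool's x, y, z in m, then the turn, a rotation vector about the tool's x, y, z in degrees, then the gripper command: -1 is shut, 1 is fully open, values between are in proportion. A call has 1 to 8 rows; each row is the pose to reach, as a shift and turn from the pose commanded when the call began, along the tool's axes at that moment; what a row does not reach only later rows make up. A row lasts 1/10 s, in which the tool goes at most 50 mm and 8.59 degrees, less where a joint would pass 70% of its speed; a pose out of reach is approached as far as the arm can. A call with a gripper value outside its range is refused whole. The fingers move at their own pace and stop on an object; "squeeze" is the grip in N (left out, the last holds). Time passes only in rows, so rows that repeat a pose let the fingers close. It gives the time, the measured TCP pose, the force, the opening and the grip force at its end, in the units of the state.
- readout.read_state(): the state, without advancing time (a new reading comes with each control period).
- read_camera(name): name is "side" or "top" or "wrist"; returns a dict with "color" (420x560x3 uint8, blue, green, red), "fx", "fy", "cx", "cy" (pixels), "origin" and "attitude" of the camera in the world. Camera axes: x right, y down, z forward; pixel columns grow to the right and rows downward; lengths in m; the calibration is good to about 2 mm. A picture is of the moment at which its call begins. There is no depth.
- finish_job(): hands the job in; it is judged then, once.
The state is a dict: "time": time; "q": joint angles; "joint_vel": joint speeds; "joint_torque": joint torques, N m; "tool_pos": TCP position; "tcp_rot": TCP orientation; "wrist_force": force on the tool from outside, world axes, zero at the start; "torque": the same for the moment, N m; "width": opening from 0.0 (shut) to 1.0 (fully open); "grip_force": force on a finger pad.
Only numpy, scipy, OpenCV 4.12 (cv2) and the standard library are available. Lean on these libraries where they do the work, as an engineer would, in place of code of your own. Each camera call takes 0.05 s, during which the arm holds its last target. There are 200 camera calls.

## Task

Run your fingertips lightly along the row of five open sample tubes, starting at the end to which the lids lean back, so that each lid in turn folds over and lies shut on its tube, in order from the first tube to the last. Do not press hard, shove, tip or lift the rack, pick nothing up, and leave the bowl, the jar and the glass dish where they are.

Things in the scene. Friction and masses are not known exactly. Their poses are not given: they have to be found in the camera images.
- rack: Loose aluminium block rack (200 x 50 x 36 mm, about 1 kg, slides on the bench if shoved) with five like clear sample tubes, 19 mm across, rims 60 mm above the bench, in one straight row 38 mm apart along the rack's x axis; they do not come out. Each has a white flip-up lid hinged on its -x side. Origin: centre of the underside; z up; +x from the first tube to the last.
- tube1 (a point): On the axis of tube 1 (the first, at the rack's -x end, the end to which the open lids lean back): level with the highest point (the tab) of its lid when shut, 66.5 mm above the bench. Axes as the rack's.
- tube2 (a point): On the axis of tube 2: level with the highest point (the tab) of its lid when shut, 66.5 mm above the bench. Axes as the rack's.
- tube3 (a point): On the axis of tube 3: level with the highest point (the tab) of its lid when shut, 66.5 mm above the bench. Axes as the rack's.
- tube4 (a point): On the axis of tube 4: level with the highest point (the tab) of its lid when shut, 66.5 mm above the bench. Axes as the rack's.
- tube5 (a point): On the axis of tube 5 (the last, at the rack's +x end): level with the highest point (the tab) of its lid when shut, 66.5 mm above the bench. Axes as the rack's.
- lid1 (a joint): Angle of lid 1 (rad): 0 shut, 1.57 upright, at most 2.0 leaning back to -x. White disc, 22 mm across, 4 thick, with a 4 mm tab: reaches 26.5 mm from its hinge, which lies across the row at rim height, 11.5 mm to -x of the tube axis. Shut, its top slopes up from 63 mm at the hinge to 66.5 at the tab, which yields 3.5 mm (-0.14) to a stop. Pushed to +x it folds; it stays where left (0.3 N).
- lid2 (a joint): Angle of lid 2 (rad): 0 shut, 1.57 upright, at most 2.0 leaning back to -x. White disc, 22 mm across, 4 thick, with a 4 mm tab: reaches 26.5 mm from its hinge, which lies across the row at rim height, 11.5 mm to -x of the tube axis. Shut, its top slopes up from 63 mm at the hinge to 66.5 at the tab, which yields 3.5 mm (-0.14) to a stop. Pushed to +x it folds; it stays where left (0.3 N).
- lid3 (a joint): Angle of lid 3 (rad): 0 shut, 1.57 upright, at most 2.0 leaning back to -x. White disc, 22 mm across, 4 thick, with a 4 mm tab: reaches 26.5 mm from its hinge, which lies across the row at rim height, 11.5 mm to -x of the tube axis. Shut, its top slopes up from 63 mm at the hinge to 66.5 at the tab, which yields 3.5 mm (-0.14) to a stop. Pushed to +x it folds; it stays where left (0.3 N).
- lid4 (a joint): Angle of lid 4 (rad): 0 shut, 1.57 upright, at most 2.0 leaning back to -x. White disc, 22 mm across, 4 thick, with a 4 mm tab: reaches 26.5 mm from its hinge, which lies across the row at rim height, 11.5 mm to -x of the tube axis. Shut, its top slopes up from 63 mm at the hinge to 66.5 at the tab, which yields 3.5 mm (-0.14) to a stop. Pushed to +x it folds; it stays where left (0.3 N).
- lid5 (a joint): Angle of lid 5 (rad): 0 shut, 1.57 upright, at most 2.0 leaning back to -x. White disc, 22 mm across, 4 thick, with a 4 mm tab: reaches 26.5 mm from its hinge, which lies across the row at rim height, 11.5 mm to -x of the tube axis. Shut, its top slopes up from 63 mm at the hinge to 66.5 at the tab, which yields 3.5 mm (-0.14) to a stop. Pushed to +x it folds; it stays where left (0.3 N).
- bowl: White porcelain bowl, 76 mm across, 42 mm high, loose beside the rack; to be left alone. Origin: centre of its underside.
- jar: Brown glass jar with black cap, 44 mm across, 65 mm high, loose beside the rack; to be left alone. Origin: centre of its underside.
- dish: Covered glass dish, 90 mm across, 18 mm high, loose beside the rack; to be left alone. Origin: centre of its underside.
There are look-alikes about, which are no part of the job. There is more than one size of the rack; the job needs the smallest.

How it is judged:
By the outcome, as a careful person would: the job done as asked, in the order asked, and still so for the second after the job is handed in, with the robot touching nothing.
It also fails if it takes over 38 s, if anything falls off the work surface, if the arm or the gripper's body presses on something with over 40 N, if the wrist force passes 120 N, or if a joint passes its speed limit or range.

## Working session

There is one attempt and no reset: what is moved stays moved. The work goes in short steps, Python scripts to look and compute and a tool call to move; the robot and the scene stay as the last step left them, time stands still between calls to the robot, and variables do not carry over. Pictures are saved under pics/ and viewed, at most 10 in all, crops included, and the job is handed in when it is done.

Besides the shell and the picture viewer there is one more tool, called by a JSON object that holds its "name" and its "arguments", one argument or row to a line. jog_arm: Moves the arm, as the interface text tells. Its arguments: {"type":"object","properties":{"deltas":{"type":"array"},"squeeze":{"type":"number"}},"required":["deltas"]}

```bash
mkdir -p pics; cat > h.py <<'E'
import numpy as np, cv2
from scipy.spatial.transform import Rotation as R
from workcell import readout, read_camera, finish_job, bot
def att(c):
    a=np.array(c["attitude"],float)
    return a if a.shape==(3,3) else R.from_rotvec(a).as_matrix()
def ray(c,u,v,z):
    d=att(c)@np.array([(u-c["cx"])/c["fx"],(v-c["cy"])/c["fy"],1]); o=np.array(c["origin"])
    return o+d*(z-o[2])/d[2]
def proj(c,p):
    q=att(c).T@(np.array(p)-np.array(c["origin"])); return q[0]/q[2]*c["fx"]+c["cx"],q[1]/q[2]*c["fy"]+c["cy"]
E
python3 - <<'E'
from h import *
import pickle
d={}
for n in("top","side"):
    c=read_camera(n); d[n]=c; cv2.imwrite(f"pics/{n}0.png",c["color"]); print(n,c["fx"],c["origin"],c["attitude"])
pickle.dump(d,open("c0.pkl","wb")); print(readout.read_state(),bot.tip_extent)
E
```

```text
top 413.3515623613318 [ 0.45332909 -0.03724282  0.86811347] [-2.16309161  2.15292271 -0.12573449]
side 416.78138595113523 [0.45537412 0.42926466 0.66951007] [-0.23464933  2.91628768 -0.95266744]
{'time': 0.1, 'q': array([-1.14287530e+00,  2.64690033e-01,  1.60527019e+00,  2.62781893e-05,
        1.27370280e+00, -3.68831759e-02]), 'joint_vel': array([-0.00031852, -0.00196055, -0.00341575,  0.0022134 ,  0.00042995,
       -0.0012627 ]), 'joint_torque': array([ 8.52854146e-05, -5.16705108e+01, -3.68592095e+01, -1.34914085e-04,
        6.29699338e-03, -2.63768510e-05]), 'tool_pos': array([ 0.30231679, -0.60279676,  0.24706057]), 'tcp_rot': array([-3.05515562e+00, -7.23077464e-01,  5.92720301e-04]), 'wrist_force': array([ 0.01794801,  0.34556458, -0.64274297]), 'torque': array([-0.00490223, -0.01559313,  0.03546753]), 'grip_force': 0.0, 'width': 1.0030688498395637} 0.017
```

View pics/top0.png

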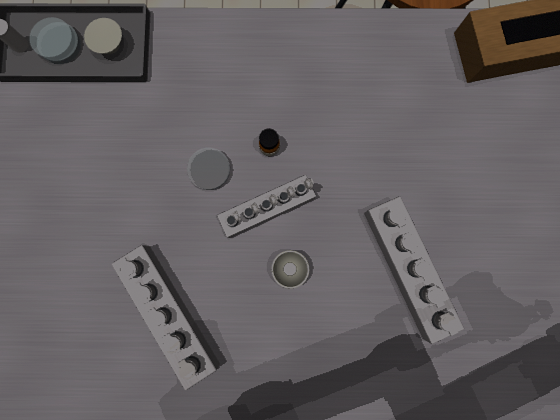

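View pics/side0.png

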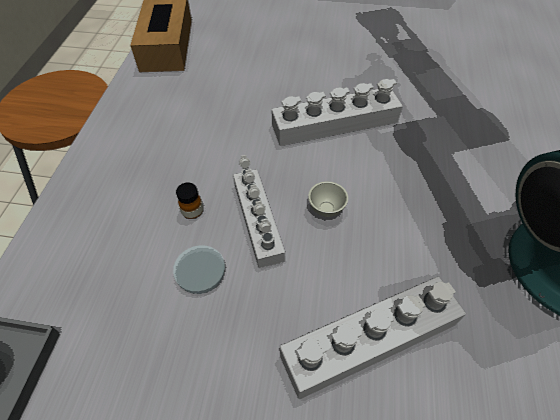

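The top view shows three racks: the left one at (165,316), the right one at (415,270), and the small one at (267,206) between bowl (291,269), jar (269,142) and dish (209,168). The small centre one is the candidate. Its lids seem to lean towards its right end, near (311,184). I'll check this in a crop and measure it.

```bash
python3 - <<'E'
from h import *
import pickle
d=pickle.load(open("c0.pkl","rb"))
t=d["top"];s=d["side"]
a=cv2.resize(t["color"][165:250,205:335],None,fx=5,fy=5,interpolation=cv2.INTER_CUBIC)
cv2.imwrite("pics/crop0.png",a)
b=cv2.resize(s["color"][145:275,220:300],None,fx=4.5,fy=4.5,interpolation=cv2.INTER_CUBIC)
cv2.imwrite("pics/crop1.png",b)
# block top by brightness
g=cv2.cvtColor(t["color"],cv2.COLOR_BGR2GRAY); print(g[215:222,215:240])
for th in(140,150,160):
    m=cv2.morphologyEx((g>th).astype(np.uint8),cv2.MORPH_CLOSE,np.ones((9,9)))
    for k in cv2.findContours(m,0,2)[0]:
        A=cv2.contourArea(k)
        if A>800:
            bx=cv2.boxPoints(cv2.minAreaRect(k)); w=[ray(t,*p,.036)[:2] for p in bx]
            print(th,A,bx.round(1).tolist(),np.round(w,4).tolist(),np.linalg.norm(w[0]-w[1]),np.linalg.norm(w[1]-w[2]))
E
```

```text
[[104  95 111 133 135 134 133 134 133 134 134 133 129 134 132  93 106 109
  109 137 136 129 100 111 134]
 [106  87  85 137 135 134 134 134 134 134 133 129 129 100  84  51  56  62
   88 114 137 135 125  92 112]
 [104  89  96 133 136 134 133 134 134 133 129 133 126  64  51  49  49  50
   53  81 140 137 130  95  91]
 [108 104  93 108 136 133 135 135 134 133 130 130  80  48  49  50  52  51
   49  64 114 132 125  99 115]
 [105 102  88  99 133 135 134 133 133 133 131 124  60  48  51  51  51  52
   52  52  76 123 110  92 113]
 [109 109 104  92 106 135 134 134 134 134 131 123  58  49  51  52  52  54
   53  60  89  87  82  62  88]
 [107 107 107 102 100 137 135 134 135 133 126 128  70  49  53  54  53  53
   50  58  90  87  37  54  74]]
```

View pics/crop0.png

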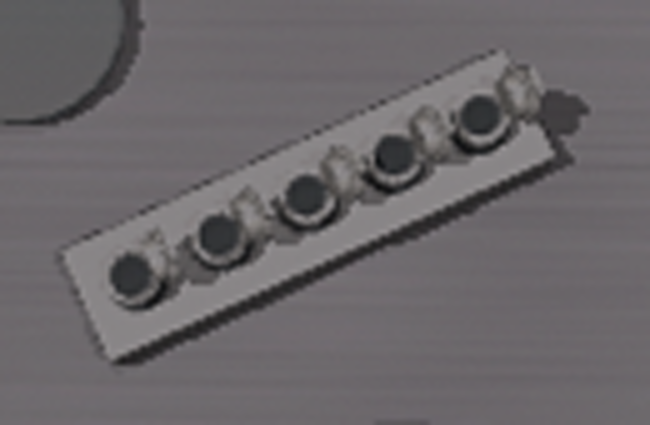

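View pics/crop1.png

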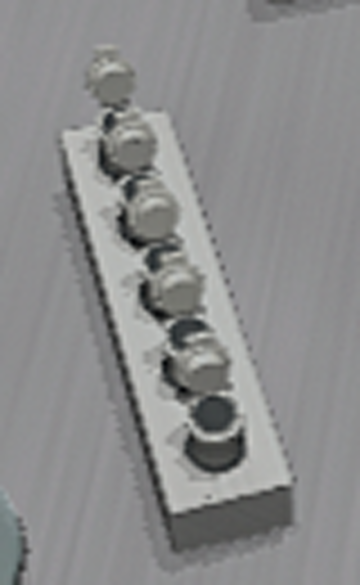

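The crops show dark tube mouths in a row, from (483,115) to (132,275) in the top crop. Each lid is to the right of its tube, so tube 1 is the right-end tube, at top pixel ≈(301.6,188).

```bash
python3 - <<'E'
from h import *
import pickle
d=pickle.load(open("c0.pkl","rb")); t=d["top"];s=d["side"]
def box(c,roi,th,z):
    g=cv2.cvtColor(c["color"],cv2.COLOR_BGR2GRAY); x0,y0,x1,y1=roi
    m=np.zeros_like(g); m[y0:y1,x0:x1]=(g[y0:y1,x0:x1]>th)
    m=cv2.morphologyEx(m,cv2.MORPH_CLOSE,cv2.getStructuringElement(2,(15,15)))
    m=cv2.morphologyEx(m,cv2.MORPH_OPEN,cv2.getStructuringElement(2,(15,15)))
    k=max(cv2.findContours(m,0,2)[0],key=cv2.contourArea)
    bx=cv2.boxPoints(cv2.minAreaRect(k)); w=np.array([ray(c,*p,z)[:2] for p in bx])
    print(bx.round(1).tolist(),w.round(4).tolist(),np.linalg.norm(w[0]-w[1]).round(4),np.linalg.norm(w[1]-w[2]).round(4),"ctr",w.mean(0).round(4))
for th in(118,124):box(t,(205,165,335,250),th,.036)
box(t,(355,185,480,350),118,.036); box(t,(100,235,225,395),118,.036)
# mouths
def mouths(c,roi,th,amin,amax):
    g=cv2.cvtColor(c["color"],cv2.COLOR_BGR2GRAY); x0,y0,x1,y1=roi
    g=cv2.resize(g[y0:y1,x0:x1],None,fx=8,fy=8,interpolation=cv2.INTER_LINEAR)
    out=[]
    for k in cv2.findContours((g<th).astype(np.uint8),1,2)[0]:
        A=cv2.contourArea(k)/64
        if amin<A<amax:
            (cx,cy),ax,an=cv2.fitEllipse(k); u=(cx+.5)/8-.5+x0; v=(cy+.5)/8-.5+y0
            out.append((u,v)); print(round(u,1),round(v,1),round(A,1),np.round(np.array(ax)/8,1),ray(c,u,v,.06)[:2].round(4))
    return out
mouths(t,(205,165,335,250),72,25,150)
print("side"); mouths(s,(220,145,300,275),75,15,150)
# disc colour objects
for n,p,z in(("bowl",(291,269),.042),("jar",(269,137),.065),("dish",(209,168),.018)): print(n,ray(t,*p,z)[:2].round(3))
E
```

```text
[[216.89999389648438, 214.89999389648438], [308.0, 173.3000030517578], [317.79998779296875, 194.6999969482422], [226.6999969482422, 236.39999389648438]] [[0.5483, 0.0884], [0.6351, -0.0967], [0.5907, -0.1165], [0.5049, 0.0676]] 0.2044 0.0487 ctr [ 0.5697 -0.0143]
[[216.89999389648438, 215.0], [306.79998779296875, 173.8000030517578], [316.6000061035156, 195.1999969482422], [226.6999969482422, 236.39999389648438]] [[0.5481, 0.0883], [0.634, -0.0942], [0.5897, -0.114], [0.5049, 0.0676]] 0.2017 0.0484 ctr [ 0.5692 -0.0131]
[[368.3999938964844, 210.5], [399.70001220703125, 195.60000610351562], [463.3999938964844, 329.1000061035156], [432.0, 344.0]] [[0.5587, -0.2187], [0.5896, -0.2832], [0.3255, -0.3997], [0.2968, -0.3372]] 0.0715 0.2887 ctr [ 0.4426 -0.3097]
[[110.69999694824219, 263.0], [141.8000030517578, 244.8000030517578], [215.3000030517578, 370.79998779296875], [184.1999969482422, 389.0]] [[0.4505, 0.2987], [0.487, 0.2379], [0.244, 0.0845], [0.2099, 0.1439]] 0.0709 0.2874 ctr [0.3478 0.1913]
230.7 219.7 46.6 [7.6 7.9] [0.5363 0.0573]
248.5 211.5 47.4 [7.4 8.3] [0.5526 0.0225]
266.0 205.9 28.5 [ 9.7 12.8] [ 0.5639 -0.0119]
265.9 203.6 45.0 [7.2 8.3] [ 0.5685 -0.0117]
283.6 199.5 25.7 [ 6.7 11.8] [ 0.5769 -0.0466]
283.5 195.6 47.5 [7.2 8.7] [ 0.5846 -0.0463]
300.7 191.7 25.8 [ 6.8 11.6] [ 0.5926 -0.0804]
300.6 187.7 43.6 [7.1 7.8] [ 0.6006 -0.0802]
205.0 169.1 97.0 [40.4 51.5] [0.6374 0.1105]
side
267.4 244.7 67.4 [ 9.1 12.8] [0.5332 0.0749]
267.0 236.5 46.4 [7.4 8.1] [0.5365 0.0589]
258.8 228.5 18.7 [4.1 9.9] [0.5535 0.045 ]
260.8 218.2 21.2 [5.2 7.6] [0.554  0.0232]
253.5 211.7 18.5 [4.1 9.4] [0.5695 0.0112]
249.8 194.9 18.1 [6.8 9.1] [ 0.5835 -0.0249]
244.1 181.0 16.5 [4.1 9.2] [ 0.6009 -0.056 ]
bowl [ 0.44  -0.062]
jar [ 0.702 -0.017]
dish [0.649 0.11 ]
```

Tube 1 at (0.601,-0.080), tube 5 at (0.536,0.057) and spacing 152 mm are as specified. The rack box measures 202x48 mm, against 288x71 for the look-alikes, so this is the right one. The tool's −y axis already lies along the row to within 1.5°. I'll close the fingers and travel high to 60 mm before tube 1.

{"name": "jog_arm", "arguments": {
  "deltas": [0.05,-0.027,0,0,0,0,-1,0.09,-0.05,0,0,0,0,-1,0.13,-0.071,0,0,0,0,-1,0.17,-0.093,0,0,0,0,-1,0.21,-0.115,0,0,0,0,-1,0.25,-0.137,0,0,0,0,-1,0.29,-0.159,0,0,0,0,-1,0.33,-0.181,0,0,0,0,-1],
  "squeeze": 20
}}

```text
time: 0.9
tool_pos: [0.5169, -0.2918, 0.2478]
tcp_rot: [-3.057, -0.723, 0.001]
wrist_force: [1.2, -0.3, 0.2]
width: 0.003
grip_force: 0.0
```

{"name": "jog_arm", "arguments": {
  "deltas": [0.04,-0.022,0,0,0,0,-1,0.08,-0.044,0,0,0,0,-1,0.12,-0.066,0,0,0,0,-1,0.15,-0.082,0,0,0,0,-1,0.169,-0.093,0,0,0,0,-1,0.169,-0.093,0,0,0,0,-1,0.169,-0.093,0,0,0,0,-1]
}}

```text
time: 1.6
tool_pos: [0.6255, -0.1345, 0.2476]
tcp_rot: [-3.057, -0.726, 0.002]
wrist_force: [0.0, 0.0, -0.1]
width: 0.0
grip_force: 0.0
```

```bash
cat >> h.py <<'E'
T1=np.array([.6006,-.0802]);T5=np.array([.5363,.0573]);D=(T5-T1)/np.linalg.norm(T5-T1);N=np.array([-D[1],D[0]])
def where():
    s=readout.read_state();M=R.from_rotvec(s["tcp_rot"]).as_matrix();p=s["tool_pos"]
    print("t",s["time"],"pos",p.round(4),"along",((p[:2]-T1)@D).round(4),"across",((p[:2]-T1)@N).round(4),"tip z",(p+M[:,2]*bot.tip_extent)[2].round(4),"F",s["wrist_force"].round(2),"w",round(s["width"],3))
    print("D in tool",(M.T@np.r_[D,0]).round(4),"N",(M.T@np.r_[N,0]).round(4),"z",(M.T@[0,0,1]).round(4))
E
python3 - <<'E'
from h import *
where()
E
```

```text
t 1.6 pos [ 0.6255 -0.1345  0.2476] along -0.0597 across 0.0005 tip z 0.2306 F [ 0.03  0.03 -0.07] w 0.0
D in tool [ 2.870e-02 -9.996e-01  4.000e-04] N [-0.9996 -0.0287  0.0015] z [-1.4e-03 -4.0e-04 -1.0e+00]
```

{"name": "jog_arm", "arguments": {
  "deltas": [0,0,0.04,0,0,0,-1,0,0,0.08,0,0,0,-1,0,0,0.12,0,0,0,-1,0,0,0.145,0,0,0,-1,0,0,0.16,0,0,0,-1,0,0,0.165,0,0,0,-1,0,0,0.165,0,0,0,-1,0,0,0.165,0,0,0,-1]
}}

```text
time: 2.4
tool_pos: [0.6271, -0.1355, 0.0852]
tcp_rot: [3.056, 0.723, 0.004]
wrist_force: [0.9, -0.1, 0.1]
width: 0.0
grip_force: 0.0
```

```bash
python3 - <<'E'
from h import *
where()
c=read_camera("side"); s=readout.read_state()
print(proj(c,s["tool_pos"]),proj(c,s["tool_pos"]-[0,0,.017]))
cv2.imwrite("pics/s1.png",cv2.resize(c["color"][90:280,170:330],None,fx=3.1,fy=3.1,interpolation=cv2.INTER_CUBIC))
E
```

```text
t 2.4 pos [ 0.6271 -0.1355  0.0852] along -0.0613 across -0.0006 tip z 0.0682 F [ 0.9  -0.11  0.09] w 0.0
D in tool [ 0.0269 -0.9996 -0.002 ] N [-0.9996 -0.0269 -0.0024] z [ 0.0023  0.0021 -1.    ]
(np.float64(238.25662986591033), np.float64(140.15978925967846)) (np.float64(238.9523749306769), np.float64(146.2561676158068))
```

View pics/s1.png

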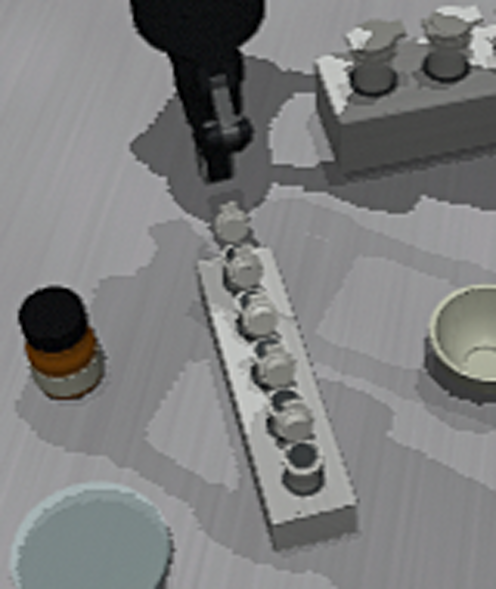

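The fingertips show at crop (216,178), full-image (239.7,147.4), where the 17 mm tip extent predicts them. They are in line with the row, just behind lid 1 at crop (231,222). Starting the light sweep.

{"name": "jog_arm", "arguments": {
  "deltas": [0,0,0,0,0,0,-1,0,-0.006,0,0,0,0,-1,0,-0.012,0,0,0,0,-1,0.001,-0.018,0,0,0,0,-1,0.001,-0.024,0,0,0,0,-1,0.001,-0.03,0,0,0,0,-1,0.001,-0.036,0,0,0,0,-1,0.001,-0.042,0,0,0,0,-1]
}}

```text
time: 3.25
tool_pos: [0.6077, -0.0963, 0.0833]
tcp_rot: [3.057, 0.724, 0.0]
wrist_force: [0.4, -0.5, 0.2]
width: -0.002
grip_force: 0.2
```

{"name": "jog_arm", "arguments": {
  "deltas": [0,-0.005,0,0,0,0,-1,0,-0.01,0,0,0,0,-1,0,-0.015,0,0,0,0,-1,0,-0.015,0,0,0,0,-1]
}}

```text
time: 3.65
tool_pos: [0.6007, -0.0827, 0.0832]
tcp_rot: [-3.056, -0.724, 0.001]
wrist_force: [-0.4, 0.1, 0.0]
width: 0.002
grip_force: 0.0
```

```bash
python3 - <<'E'
from h import *
where()
c=read_camera("side")
cv2.imwrite("pics/s2.png",cv2.resize(c["color"][110:280,190:310],None,fx=3.5,fy=3.5,interpolation=cv2.INTER_CUBIC))
E
```

```text
t 3.65 pos [ 0.6007 -0.0827  0.0832] along -0.0023 across 0.001 tip z 0.0662 F [-0.43  0.12  0.02] w 0.002
D in tool [ 2.770e-02 -9.996e-01  6.000e-04] N [-9.996e-01 -2.770e-02  4.000e-04] z [-4.e-04 -6.e-04 -1.e+00]
```

View pics/s2.png

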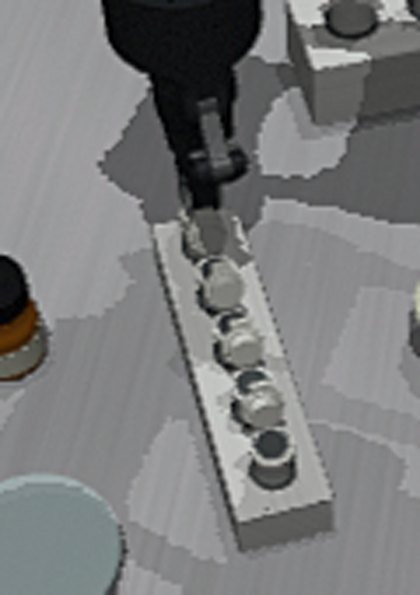

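Lid 1 is folded down under the fingertips at crop (207,228). Forces are under 1 N and the rack hasn't moved. I'll lower 1 mm, so the tip sits at about 65.2 mm, and continue.

{"name": "jog_arm", "arguments": {
  "deltas": [0,-0.002,0.001,0,0,0,-1,0,-0.007,0.001,0,0,0,-1,0,-0.012,0.001,0,0,0,-1,0,-0.017,0.001,0,0,0,-1,0.001,-0.022,0.001,0,0,0,-1,0.001,-0.027,0.001,0,0,0,-1,0.001,-0.032,0.001,0,0,0,-1,0.001,-0.037,0.001,0,0,0,-1]
}}

```text
time: 4.5
tool_pos: [0.5852, -0.0494, 0.0823]
tcp_rot: [-3.057, -0.724, 0.0]
wrist_force: [0.6, 0.2, -0.3]
width: -0.001
grip_force: 0.2
```

```bash
python3 - <<'E'
from h import *
where()
E
```

```text
t 4.5 pos [ 0.5852 -0.0494  0.0823] along 0.0345 across 0.0009 tip z 0.0653 F [ 0.57  0.18 -0.34] w -0.001
D in tool [ 2.740e-02 -9.996e-01  2.000e-04] N [-0.9996 -0.0274  0.    ] z [ 0.e+00 -2.e-04 -1.e+00]
```

Tip z is 65.3 mm with negligible force, so I'll carry on.

{"name": "jog_arm", "arguments": {
  "deltas": [0,-0.005,0,0,0,0,-1,0,-0.01,0,0,0,0,-1,0,-0.015,0,0,0,0,-1,0.001,-0.02,0,0,0,0,-1,0.001,-0.025,0,0,0,0,-1,0.001,-0.03,0,0,0,0,-1,0.001,-0.035,0,0,0,0,-1,0.001,-0.04,0,0,0,0,-1]
}}

```text
time: 5.3
tool_pos: [0.5682, -0.0132, 0.0823]
tcp_rot: [-3.057, -0.723, 0.0]
wrist_force: [0.4, -0.3, 0.4]
width: -0.003
grip_force: 0.1
```

{"name": "jog_arm", "arguments": {
  "deltas": [0,-0.005,0,0,0,0,-1,0,-0.01,0,0,0,0,-1,0,-0.015,0,0,0,0,-1,0.001,-0.02,0,0,0,0,-1,0.001,-0.025,0,0,0,0,-1,0.001,-0.03,0,0,0,0,-1,0.001,-0.035,0,0,0,0,-1,0.001,-0.04,0,0,0,0,-1]
}}

```text
time: 6.1
tool_pos: [0.5511, 0.023, 0.0823]
tcp_rot: [-3.057, -0.723, 0.0]
wrist_force: [0.7, 0.4, -0.0]
width: 0.003
grip_force: 0.1
```

```bash
python3 - <<'E'
from h import *
where()
c=read_camera("side")
cv2.imwrite("pics/s3.png",cv2.resize(c["color"][110:290,190:310],None,fx=3.3,fy=3.3,interpolation=cv2.INTER_CUBIC))
E
```

```text
t 6.1 pos [0.5511 0.023  0.0823] along 0.1145 across 0.0011 tip z 0.0653 F [ 0.72  0.39 -0.01] w 0.003
D in tool [ 2.740e-02 -9.996e-01  2.000e-04] N [-9.996e-01 -2.740e-02  1.000e-04] z [-1.e-04 -2.e-04 -1.e+00]
```

View pics/s3.png

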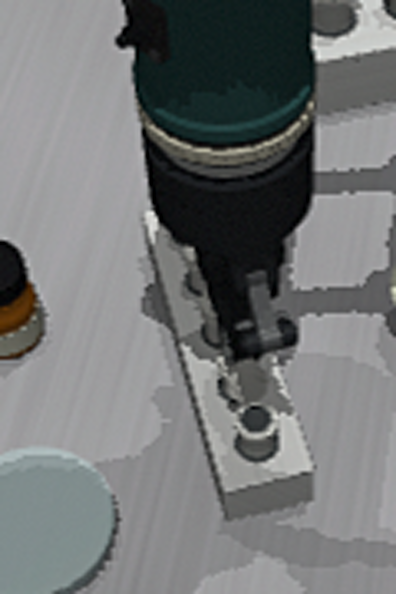

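The tip is over tube 4, whose lid at crop (248,378) is folding. Tube 5 at (256,420) is still open and the rack hasn't moved. Finishing the sweep.

{"name": "jog_arm", "arguments": {
  "deltas": [0,-0.005,0,0,0,0,-1,0,-0.01,0,0,0,0,-1,0,-0.015,0,0,0,0,-1,0.001,-0.02,0,0,0,0,-1,0.001,-0.025,0,0,0,0,-1,0.001,-0.03,0,0,0,0,-1,0.001,-0.035,0,0,0,0,-1,0.001,-0.04,0,0,0,0,-1]
}}

```text
time: 6.95
tool_pos: [0.534, 0.0592, 0.0822]
tcp_rot: [-3.057, -0.723, 0.0]
wrist_force: [0.4, -0.6, 0.4]
width: -0.004
grip_force: 0.1
```

{"name": "jog_arm", "arguments": {
  "deltas": [0,-0.005,0,0,0,0,-1,0,-0.01,0,0,0,0,-1,0,-0.015,0,0,0,0,-1,0.001,-0.02,0,0,0,0,-1,0.001,-0.025,0,0,0,0,-1,0.001,-0.03,0,0,0,0,-1,0.001,-0.035,0,0,0,0,-1,0.001,-0.04,0,0,0,0,-1]
}}

```text
time: 7.75
tool_pos: [0.5171, 0.0953, 0.0823]
tcp_rot: [-3.057, -0.724, 0.0]
wrist_force: [0.1, 0.2, -0.1]
width: -0.003
grip_force: 0.0
```

{"name": "jog_arm", "arguments": {
  "deltas": [0,0,-0.02,0,0,0,-1,0,0,-0.05,0,0,0,-1,0,0,-0.09,0,0,0,-1,0.02,-0.02,-0.13,0,0,0,-1,0.02,-0.06,-0.16,0,0,0,-1,0.02,-0.1,-0.16,0,0,0,-1,0.02,-0.12,-0.16,0,0,0,-1,0.02,-0.12,-0.16,0,0,0,-1]
}}

```text
time: 8.55
tool_pos: [0.4802, 0.2135, 0.2427]
tcp_rot: [-3.055, -0.728, -0.001]
wrist_force: [0.5, -0.4, -1.0]
width: -0.003
grip_force: 0.0
```

```bash
python3 - <<'E'
from h import *
where()
a=read_camera("side")["color"][145:285,190:310]; b=read_camera("top")["color"][155:255,200:340]
a=cv2.resize(a,None,fx=3.2,fy=3.2,interpolation=2); b=cv2.resize(b,None,fx=2.9,fy=2.9,interpolation=2)
o=np.zeros((max(len(a),len(b)),a.shape[1]+b.shape[1],3),np.uint8); o[:len(a),:a.shape[1]]=a; o[:len(b),a.shape[1]:]=b
cv2.imwrite("pics/end.png",o)
E
```

```text
t 8.55 pos [0.4802 0.2135 0.2427] along 0.317 across -0.0153 tip z 0.2257 F [ 0.49 -0.44 -0.95] w -0.003
D in tool [ 3.070e-02 -9.995e-01  8.000e-04] N [-9.995e-01 -3.070e-02 -8.000e-04] z [ 8.e-04 -7.e-04 -1.e+00]
```

View pics/end.png

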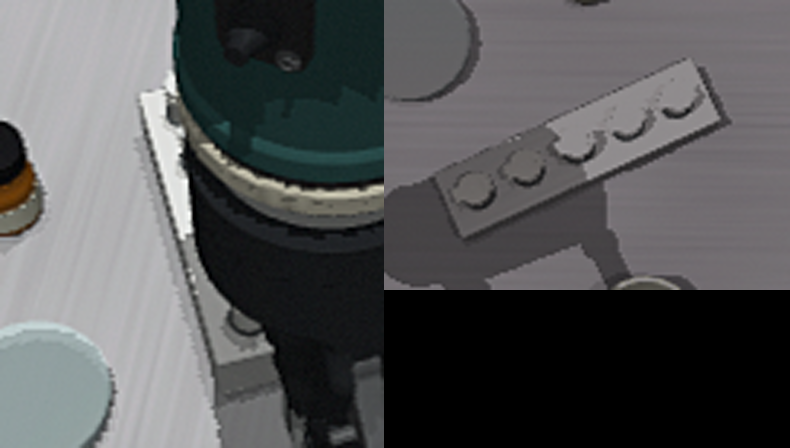

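The top view at right shows all five lids lying over their mouths, from crop (683,95) to (474,188). The rack corner is still near full-image (217,216), and the bowl, jar and dish are in place. The arm is well clear, so I'll hand in.

```bash
python3 -c "
from h import *
print(finish_job())"
```

```text
the job is handed in; nothing more can be done
None
```

The job is handed in: one light sweep folded all five lids of the smallest rack in order, about 1 N at most in the readings between moves. The top view shows them lying shut, with the rack, bowl, jar and dish in place; the side view of the lids was blocked by the arm, so the exact lid angles were not measured.

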